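# Hold a specimen slide flush on a tilted reader stage

## Task

Slide the reader's red transport lock knob all the way to its end stop, so that its guard arm no longer lies over the stage. Then take the blue-handled slide carrier by its handle, tilt it to match the sloping white stage plate, and press it gently flush onto the plate, squarely inside the four corner marks with its long side running up the slope. Finish while still holding it there, gripped by the handle and pressed lightly in against the plate's spring; leave the other carriers and glassware alone.

Things in the scene. Friction and masses are not known exactly. Their poses are not given: they have to be found in the camera images.
- reader: white desktop slide reader, fixed, 175 x 210 mm. Origin under its base; x to its rear, y along the lock's track, z up. At its rear a bridge on two posts (x 55 to 85 mm, 119 mm high) carries the lock. In front of it the stage rises from x = -60 mm towards the rear at a slope of 14 to 31 degrees that differs each time, clamped: it cannot be pushed to another slope.
- lock (a joint): position of the transport lock along its track, m: starts between 0 and 0.02 (guard arm over the stage), 0.075 is the end stop (guard arm clear of the stage). Moves along the reader's +y; friction about 2.5 N; stays where it is left.
- lock_knob (a point): centre of the top of the red lock knob, an upright block 16 (reader x) x 14 (reader y) x 45 mm tall, top 176 mm above the bench, on a black shoe 26 mm square, 12 mm high. From its foot a red guard arm 9 mm wide, 8 mm high reaches 107 mm towards the reader's front, its top 41 mm below the knob's top. Axes as the reader's.
- stage_face (a point): centre of the top face of the white stage plate, 110 (its x) x 80 mm, with four black corner marks round the carrier's place. x runs up the slope, y level across it, z is the normal out of the face. The plate is sprung: it yields from about 1 N, is pressed in 4 mm at about 3.5 N, hard stop at 8 mm (6 N); this point moves with it.
- blue_carrier: loose slide carrier, 55 to 100 g: black plate 84 x 42 x 6 mm (its x, y, z) holding a glass slide, with an upright blue handle in the middle, 30 mm long (x), 12 mm thick (y), from 6 to 46 mm above the underside. Origin at the centre of the underside, z up through the handle. Lies flat on the grey mat; the same either way round.
- orange_carrier: loose slide carrier with an orange handle, same size and form as the blue one; stands on the mat; leave it alone
- green_carrier: loose slide carrier with a green handle, same size and form as the blue one; stands on the mat; leave it alone
- tray: grey mat, fixed, 130 x 290 x 6 mm, on which the three carriers stand in a row along its y, 90 mm apart, in any order. Origin at the centre of its underside.
- amber_bottle: loose amber reagent bottle, 60 mm wide and 130 mm high; origin under its base; leave it alone
- petri_dish: loose clear closed dish, 90 mm wide and 16 mm high; origin under its centre; leave it alone
- beaker: loose clear beaker, 68 mm wide and 90 mm high; origin under its base; leave it alone
Things that resemble listed ones, but are neither listed nor needed, are in the scene too. Leave any pink or yellow look-alike of the blue_carrier alone.

How it is judged:
On the way, in this order (a step that is already met when the one before it is completed fails the run):
1. the transport lock is at its end stop (value of joint lock above 0.071 m), for 0.2 s.
2. the blue carrier is lifted clear of the mat in the gripper (height (world z) of blue_carrier above 0.035 m and contact force between blue_carrier and the fingers above 0.2 N and contact force between blue_carrier and tray below 0.05 N and contact force between blue_carrier and reader below 0.05 N), for 0.2 s.
At the end, for the whole second after the job is handed in: Lock within 4 mm of its end stop; blue carrier flush on the plate (3 degrees, 3 mm), centred within 10 mm each way, long side within 7 degrees of the slope line, pressed on with 1.5 to 20 N, still, and still held by its handle between the fingers (value of joint lock above 0.071 m and x of blue_carrier in the frame of stage_face between -0.01 and 0.01 m and y of blue_carrier in the frame of stage_face between -0.01 and 0.01 m and z of blue_carrier in the frame of stage_face between -0.003 and 0.003 m and angle between the z axis of blue_carrier and the z axis of stage_face, either way round below 0.05 rad and angle between the x axis of blue_carrier and the x axis of stage_face, either way round below 0.12 rad and angle between blue_carrier's own z axis and vertical below 0.8 rad and contact force between blue_carrier and reader between 1.5 and 20 N and contact force between blue_carrier and the fingers above 1 N and z of the grasp point in the frame of blue_carrier between 0 and 0.058 m and y of the grasp point in the frame of blue_carrier between -0.012 and 0.012 m and height (world z) of blue_carrier above 0.04 m and linear speed of blue_carrier below 0.01 m/s); the arm keeps its last pose, push and grip.
It fails at once if the carrier is pressed on the reader harder than 30 N (contact force between blue_carrier and reader above 30 N).
It fails at once if another carrier or some glassware is shoved by more than 25 mm (distance of any of orange_carrier, green_carrier, amber_bottle, petri_dish, beaker from where it was at the start of the episode above 0.025 m).
It fails at once if the bottle or the beaker is knocked over (angle between any of amber_bottle, beaker's own z axis and vertical above 0.5 rad).
It also fails if it takes over 53 s, if anything falls off the work surface, if the arm or the gripper's body presses on something with over 40 N, if the wrist force passes 120 N, or if a joint passes its speed limit or range.

## Robot

A 6-joint arm with a two-finger parallel gripper is mounted at the origin on the work surface. World frame = base frame: x ahead of the robot, y to its left, z up, the work surface at z = 0. Lengths are in m, angles in rad, forces in N, time in s.
With the tool pointing down it reaches from about 0.375 to 0.9 m from the base axis. Payload 3.1 kg.
Tool frame: the origin (TCP) lies midway between the tips of the shut fingers; the grasp point (between the pads) lies 19 mm behind it (arm.pinch_z is the distance from the TCP to the grasp point, in m); z points along the fingers, y is the line along which they close (so a half turn about z gives the same grasp; the last joint's range is limited). The gripper opens to 85 mm and grips with 20 to 120 N. Pads are 22 mm wide; open, the fingers measure 114 mm over their backs; the gripper's body (76 mm by 85 mm) begins 54 mm behind the grasp point. The pads swing forward as they close: fully open they stand 13 mm farther back than shut.
Start: joints at [-1.446, 0.527, 1.433, -0, 1.181, -0.178], TCP at [0.186, -0.597, 0.231] pointing down, gripper open.
Joint ranges: [-3.08, 3.08], [-0.75, 2.2], [0.22, 2.44], [-1.43, 4.57], [0, 2.65], [-2.85, 2.85]. Speed limits (rad/s): [2.79, 2.79, 3.14, 3.14, 3.14, 3.14].

## Interface

Orientations are given as [roll, pitch, yaw] about the fixed x, y, z axes, in that order (R = Rz(yaw) Ry(pitch) Rx(roll)).
In Python, from workcell import telemetry, optics, arm gives the robot as it stands.
- The arm moves only by the tool send_rows, never from a script. Its argument "increments" is a list of rows, each a list of 7 numbers: the turn, a rotation vector about the tool's x, y, z in units of 8 degrees (1.0 is 8 degrees), then the shift along the tool's x, y, z in units of 50 mm (1.0 is 50 mm), then the closure, from -1 (fully open) to 1 (shut). In form: [[wx, wy, wz, tx, ty, tz, jaw], ...]. A call has 1 to 8 rows; each row shifts and turns the commanded pose from where the row before left it, along the tool's axes as they then stand; what a row does not reach is not made up. A row lasts 1/10 s, in which the tool goes at most 50 mm and 8.59 degrees, less where a joint would pass 70% of its speed; a pose out of reach is approached as far as the arm can. A call is refused whole if a number of a shift passes 1 or a number of a turn 1, either way. A call with a gripper value outside its range is refused whole. The fingers move at their own pace and stop on an object; "force" is the grip in N (left out, the last holds). Time passes only in rows, so rows that do not move let the fingers close. It gives the time, the measured TCP pose, the force, the opening and the grip force at its end, in the units of the state.
- telemetry.get_state(): the state, without advancing time (a new reading comes with each control period).
- optics.get_image(name): name is "scene" or "top" or "wrist"; returns a dict with "frame" (420x560x3 uint8, red, green, blue), "fx", "fy", "cx", "cy" (pixels), "position" and "orientation" of the camera in the world. Camera axes: x right, y down, z forward; pixel columns grow to the right and rows downward; lengths in m; the calibration is good to about 2 mm. A picture is of the moment at which its call begins. There is no depth.
- arm.close_job(): hands the job in; it is judged then, once.
Trained networks look in a picture, given as the dict that the camera call returned (one of the last four; its "shot" number tells which), for a name from the list of things; names that differ only in an ending like _2 or _b are one class to them, and where a whole thing is asked for, a point or a joint stands for the part that bears it (a point fixed in the world has none). Each returns a list of dicts, best first, with "confidence" (0 to 1); they miss things now and then, are a little off and sometimes report something else, mostly with a low value. They report only what shows in the picture. A call takes as long as a camera call. They do not tell look-alikes from the thing itself.
- optics.recognise(picture, target): "location" ([x, y, z] in m, in world coordinates, good to about 4 mm: the middle of the surface that is visible of it).
- optics.trace(picture, target): "pixels" (420x560 bool, what is visible of it).
The state is a dict: "time": time; "joints": joint angles; "qvel": joint speeds; "tau": joint torques, N m; "ee_pos": TCP position; "tcp_rot": TCP orientation; "wrist_force": force on the tool from outside, world axes, zero at the start; "wrist_torque": the same for the moment, N m; "finger_gap": opening from 0.0 (shut) to 1.0 (fully open); "gripper_force": force on a finger pad.
Only numpy, scipy, OpenCV 4.12 (cv2) and the standard library are available. Lean on these libraries where they do the work, as an engineer would, in place of code of your own. Each camera call takes 0.05 s, during which the arm holds its last target. There are 200 camera calls.

## Working session

There is one attempt and no reset: what is moved stays moved. The work goes in short steps, Python scripts to look and compute and a tool call to move; the robot and the scene stay as the last step left them, time stands still between calls to the robot, and variables do not carry over. Pictures are saved under pics/ and viewed, at most 10 in all, crops included, and the job is handed in when it is done.

Besides the shell and the picture viewer there is one more tool, called after "Request:" by a JSON object that holds its "name" and its "arguments", one argument or row to a line. send_rows: Moves the arm, as the interface text tells. Its arguments: {"type":"object","properties":{"increments":{"type":"array","items":{"type":"array","items":{"type":"number"}}},"force":{"type":"number"}},"required":["increments"]}

```bash
ls; mkdir -p pics; cat > h.py <<'E'
import numpy as np, cv2
from scipy.spatial.transform import Rotation as R
from workcell import telemetry, optics, arm
def rot(o):
    o=np.array(o); return o if o.shape==(3,3) else (R.from_quat(o).as_matrix() if o.size==4 else R.from_euler('xyz',o).as_matrix())
def ray(p,u,v):
    d=rot(p['orientation'])@np.array([(u-p['cx'])/p['fx'],(v-p['cy'])/p['fy'],1]); return np.array(p['position']),d
def onz(p,u,v,z):
    c,d=ray(p,u,v); return c+d*(z-c[2])/d[2]
def proj(p,X):
    c=rot(p['orientation']).T@(np.array(X)-p['position']); return np.array([p['fx']*c[0]/c[2]+p['cx'],p['fy']*c[1]/c[2]+p['cy']])
def save(p,n): cv2.imwrite('pics/'+n,p['frame'][:,:,::-1])
def tri(obs): # list of (pic,u,v)
    A=np.zeros((3,3));b=np.zeros(3)
    for p,u,v in obs:
        c,d=ray(p,u,v); d=d/np.linalg.norm(d); M=np.eye(3)-np.outer(d,d); A+=M;b+=M@c
    return np.linalg.solve(A,b)
E
python3 - <<'E'
from h import *
np.set_printoptions(precision=4,suppress=True)
for n in ['top','scene']:
    p=optics.get_image(n); print(n,p['position'],p['orientation'],p['fx'],p['fy'],p['cx'],p['cy'])
    save(p,n+'0.png')
    for t in ['reader','lock_knob','stage_face','blue_carrier','tray','orange_carrier','green_carrier','amber_bottle','petri_dish','beaker']:
        print(t,[(np.round(d['location'],4).tolist(),round(d['confidence'],2)) for d in optics.recognise(p,t)[:3]])
print(telemetry.get_state())
E
```

```text
pics
top [0.4304 0.0203 1.4877] [-3.0648 -0.0015 -1.5856] 523.4446516948403 523.4446516948403 282.5503144112262 201.68751744774755
reader [([0.576, -0.2313, 0.0632], 0.8)]
lock_knob [([0.6163, -0.2366, 0.1349], 0.62)]
stage_face [([0.5521, -0.2344, 0.0736], 0.91)]
blue_carrier [([0.313, 0.3667, 0.004], 0.98), ([0.3547, 0.2242, 0.007], 0.84), ([0.5099, 0.4686, 0.0109], 0.82)]
tray [([0.4974, 0.227, 0.0085], 0.67)]
orange_carrier [([0.5009, 0.3104, 0.0135], 0.86)]
green_carrier [([0.5147, 0.1402, 0.0148], 0.69)]
amber_bottle []
petri_dish [([0.7402, 0.1219, 0.0145], 0.93)]
beaker [([0.4635, -0.4574, 0.0477], 0.77), ([0.5154, 0.1438, 0.0122], 0.42), ([0.6171, -0.2336, 0.1364], 0.26)]
scene [1.1633 0.7185 0.9955] [-2.3134 -0.0115  2.4437] 448.20776991677957 448.20776991677957 275.5424725534663 212.61042295068378
reader []
lock_knob [([0.6357, -0.2309, 0.1346], 0.61)]
stage_face [([0.5552, -0.2323, 0.0795], 0.88)]
blue_carrier [([0.3598, 0.2358, 0.0072], 0.93), ([0.5324, 0.2376, 0.0142], 0.85), ([0.5383, 0.009, 0.0068], 0.8)]
tray [([0.5089, 0.2594, 0.0114], 0.94), ([0.5562, -0.2361, 0.0784], 0.25)]
orange_carrier [([0.5123, 0.3272, 0.0084], 0.91)]
green_carrier [([0.5222, 0.1498, 0.0089], 0.54)]
amber_bottle [([0.7542, 0.3128, 0.085], 0.86)]
petri_dish [([0.7395, 0.1317, 0.0166], 0.79)]
beaker [([0.4727, -0.4212, 0.0604], 0.89)]
{'time': 1.1, 'joints': array([-1.4465,  0.5275,  1.4327,  0.    ,  1.1814, -0.1785]), 'qvel': array([-0.0004,  0.0004,  0.    , -0.0019,  0.0025, -0.0015]), 'tau': array([ -0.0011, -44.2337, -17.8423,  -0.0005,   0.0009,  -0.    ]), 'ee_pos': array([ 0.1864, -0.5965,  0.2313]), 'tcp_rot': array([ 3.1416, -0.    ,  0.3028]), 'wrist_force': array([ 1.1518,  0.3058, -0.3696]), 'wrist_torque': array([ 0.0101,  0.0566, -0.0112]), 'gripper_force': 0.0, 'finger_gap': 0.9985305445001291}
```

View pics/top0.png

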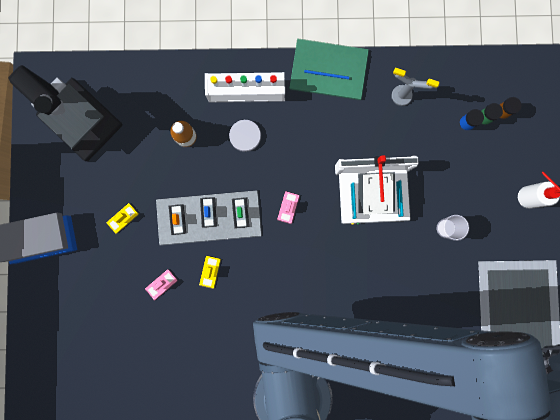

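View pics/scene0.png

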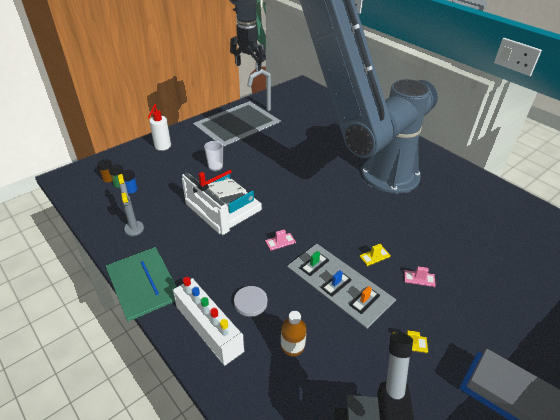

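The top view shows the reader around (375,190). Its red knob is at (381,160) with the guard arm over the stage, and the rear of the reader points up in the image (world +x). The blue-handled carrier is the middle one on the mat, at (208,211). The scene view confirms this.

```bash
python3 - <<'E'
from h import *
np.set_printoptions(precision=4,suppress=True)
s=telemetry.get_state(); T=R.from_euler('xyz',s['tcp_rot']).as_matrix()
p=optics.get_image('wrist'); print('cam in tool',T.T@(np.array(p['position'])-s['ee_pos'])); print(T.T@rot(p['orientation']),p['fx'])
obs=[]
P={n:optics.get_image(n) for n in ['top','scene']}
for col in ['blue','red']:
  for n,p in P.items():
    hsv=cv2.cvtColor(p['frame'],cv2.COLOR_RGB2HSV); H,S,V=[hsv[...,i].astype(int) for i in range(3)]
    m=((abs(H-112)<14)&(S>120)&(V>70)) if col=='blue' else (((H<6)|(H>174))&(S>150)&(V>70))
    k,l,st,c=cv2.connectedComponentsWithStats(m.astype(np.uint8))
    for i in range(1,k):
        if st[i][4]>15: print(col,n,st[i],c[i].round(1),onz(p,*c[i],.05 if col=='blue' else .15))
    if col=='red':
      for t in ['stage_face','tray']:
        m=optics.trace(p,t)
        if m:
            m=m[0]['pixels'].astype(np.uint8); cn=max(cv2.findContours(m,0,2)[0],key=cv2.contourArea); r=cv2.minAreaRect(cn); print(t,n,r,[onz(p,*q,.006)for q in cv2.boxPoints(r)])
E
```

```text
cam in tool [ 0.0748  0.0001 -0.1422]
[[ 0.0002 -0.9549 -0.297 ]
 [ 1.      0.0002 -0.0001]
 [ 0.0001 -0.297   0.9549]] 314.3569448928403
blue top [304  70  45   9 134] [326.1  74.1] [ 0.8985 -0.111   0.05  ]
blue top [255  75   7   8  40] [258.   78.8] [0.8878 0.0802 0.05  ]
blue top [459 114  15  16 116] [464.7 123.2] [ 0.7528 -0.4946  0.05  ]
blue top [204 206   6  11  64] [206.4 211.2] [0.5179 0.2261 0.05  ]
blue top [  9 215  68  49 555] [ 56.3 242.6] [0.4378 0.637  0.05  ]
blue scene [125 177  13  17 145] [131.2 185.9] [ 0.7797 -0.4671  0.05  ]
blue scene [141 261  18  34 112] [149.3 277.9] [ 0.9215 -0.0797  0.05  ]
blue scene [332 270  11  16 115] [336.7 277.8] [0.5322 0.2399 0.05  ]
blue scene [192 287   8   9  58] [195.3 291.1] [0.8503 0.0359 0.05  ]
blue scene [459 352  61  68 571] [481.5 390.2] [0.5133 0.6628 0.05  ]
red top [225  76   7   7  37] [228.3  79.1] [0.8561 0.1535 0.15  ]
red top [270  76   7   7  36] [273.   78.7] [0.8556 0.0369 0.15  ]
red top [377 155   9  47 184] [381.  174.5] [ 0.5996 -0.2378  0.15  ]
red top [542 172  18  27 213] [551.4 188.8] [ 0.5564 -0.
[... 546 characters left out ...]
 33  17 167] [209.9 177.7] [ 0.6175 -0.2275  0.15  ]
red scene [183 277   8   9  58] [186.4 280.9] [0.8834 0.0688 0.15  ]
red scene [210 308   8  10  59] [213.9 312.3] [0.8833 0.1847 0.15  ]
stage_face scene ((226.28378295898438, 187.2027130126953), (15.946702003479004, 34.35939025878906), 80.53767395019531) [array([ 0.5439, -0.3718,  0.006 ]), array([ 0.4323, -0.3225,  0.006 ]), array([ 0.4778, -0.2467,  0.006 ]), array([ 0.5843, -0.2953,  0.006 ])]
tray scene ((341.42401123046875, 282.5985412597656), (106.09882354736328, 42.86935806274414), 37.64762496948242) [array([0.5872, 0.0977, 0.006 ]), array([0.4337, 0.0453, 0.006 ]), array([0.4279, 0.3703, 0.006 ]), array([0.5634, 0.3953, 0.006 ])]
```

Request:
{"name": "send_rows", "arguments": {
  "increments": [
    [0,0,0.9,0,0,-0.5,1],
    [0,0,0.9,0,0,-0.5,1],
    [0,0,0.37,0,0,-0.4,1],
    [0,0,0,0.7,-0.65,0,1],
    [0,0,0,0.7,-0.65,0,1],
    [0,0,0,0.7,-0.65,0,1],
    [0,0,0,0.7,-0.65,0,1],
    [0,0,0,0.7,-0.65,0,1]
  ]
}}

```text
time: 2.25
ee_pos: [0.3625, -0.4327, 0.3015]
tcp_rot: [3.141, -0.0, -0.001]
wrist_force: [0.5, -0.8, -0.1]
finger_gap: 0.001
gripper_force: 0.0
```

Request:
{"name": "send_rows", "arguments": {
  "increments": [
    [0,0,0,0.7,-0.65,0,1],
    [0,0,0,0.7,-0.65,0,1],
    [0,0,0,0.7,-0.65,0,1],
    [0,0,0,0.7,-0.65,0,1],
    [0,0,0,0.7,-0.65,0,1],
    [0,0,0,0.7,-0.65,0,1],
    [0,0,0,0,0,0,1],
    [0,0,0,0,0,0,1]
  ]
}}

```text
time: 3.05
ee_pos: [0.5719, -0.2381, 0.301]
tcp_rot: [3.141, 0.001, 0.003]
wrist_force: [-0.1, -1.3, 0.9]
finger_gap: -0.004
gripper_force: 0.0
```

```bash
python3 - <<'E'
from h import *
import pickle
p=optics.get_image('wrist'); pickle.dump(p,open('w1.pkl','wb'))
cv2.imwrite('pics/w1.png',cv2.resize(p['frame'][:,:,::-1],(800,600)))
for t in ['lock_knob','stage_face','reader']: print(t,[(np.round(d['location'],4),d['confidence']) for d in optics.recognise(p,t)[:2]])
print(telemetry.get_state())
E
```

```text
lock_knob [(array([ 0.6248, -0.239 ,  0.1315]), 0.59)]
stage_face [(array([ 0.5672, -0.2388,  0.0766]), 0.56)]
reader [(array([ 0.595 , -0.2405,  0.0733]), 0.97), (array([ 0.4628, -0.4445,  0.0582]), 0.19)]
{'time': 3.25, 'joints': array([-5.78843770e-01,  4.51447674e-01,  1.36312898e+00, -3.57424806e-04,
        1.32734604e+00,  9.94296434e-01]), 'qvel': array([-4.96682349e-03, -4.71837459e-04, -2.92066400e-03,  2.00848077e-03,
        6.08919822e-05,  2.94269595e-03]), 'tau': array([ 4.65480275e-01, -4.25190783e+01, -1.97078615e+01,  2.08041002e-02,
        2.70763587e-03, -1.75864039e-03]), 'ee_pos': array([ 0.5704631 , -0.24032905,  0.30132002]), 'tcp_rot': array([ 3.14148177e+00,  4.65779564e-04, -2.25768724e-03]), 'wrist_force': array([ 0.57171173, -0.40935415,  0.76601016]), 'wrist_torque': array([ 0.00654477, -0.02893488,  0.04141821]), 'gripper_force': 0.0, 'finger_gap': 0.00521318302826815}
```

View pics/w1.png

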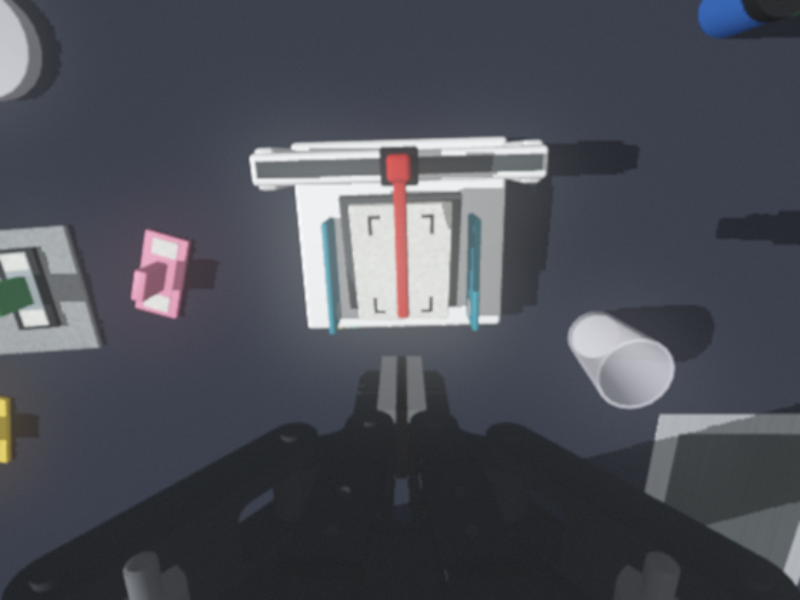

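The wrist view shows the knob top at about (278,116) in native pixels, with the guard arm running down the middle of the stage. The marks are visible, and the reader is yawed about +2°. I'll shift sideways for a second view.

Request:
{"name": "send_rows", "arguments": {
  "increments": [
    [0,0,0,0,0.8,0,1],
    [0,0,0,0,0.8,0.4,1],
    [0,0,0,0,0,0,1]
  ]
}}

```text
time: 3.55
ee_pos: [0.569, -0.3248, 0.2787]
tcp_rot: [3.141, 0.003, -0.007]
wrist_force: [-0.3, 0.4, -0.8]
finger_gap: -0.003
gripper_force: 0.0
```

```bash
python3 - <<'E'
from h import *
import pickle
np.set_printoptions(precision=4,suppress=True)
p1=pickle.load(open('w1.pkl','rb')); p2=optics.get_image('wrist'); pickle.dump(p2,open('w2.pkl','wb'))
cv2.imwrite('pics/w2.png',cv2.resize(p2['frame'][60:330,100:460,::-1],(800,600)))
for p in (p1,p2):
    hsv=cv2.cvtColor(p['frame'],cv2.COLOR_RGB2HSV); H,S,V=[hsv[...,i].astype(int) for i in range(3)]
    m=(((H<6)|(H>174))&(S>130)&(V>60)).astype(np.uint8)
    k,l,st,c=cv2.connectedComponentsWithStats(m); i=max(range(1,k),key=lambda i:st[i][4]); print(st[i])
    x,y,w,h,_=st[i]
    for r in range(y,y+h,3):
        q=np.where(l[r]==i)[0]; print(r,q.min(),q.max(),p['frame'][r,int(q.mean())],end=' | ')
    print()
E
```

```text
[270 108  16  37 383]
108 273 284 [164  76  75] | 111 271 285 [203  90  88] | 114 271 285 [207  92  90] | 117 271 285 [206  92  89] | 120 271 285 [206  93  90] | 123 271 285 [205  94  91] | 126 273 283 [183  87  86] | 129 276 282 [205  96  95] | 132 277 282 [207  99  98] | 135 276 282 [207 100  99] | 138 277 282 [207 101  99] | 141 277 282 [208 104 101] | 144 277 282 [208 106 102] | 
[154 105  16  20 250]
105 166 167 [170  79  78] | 108 155 168 [203  94  93] | 111 154 168 [207  97  95] | 114 155 168 [207  98  95] | 117 155 168 [208 100  98] | 120 156 169 [206  98  97] | 123 158 168 [192  92  91] |
```

View pics/w2.png

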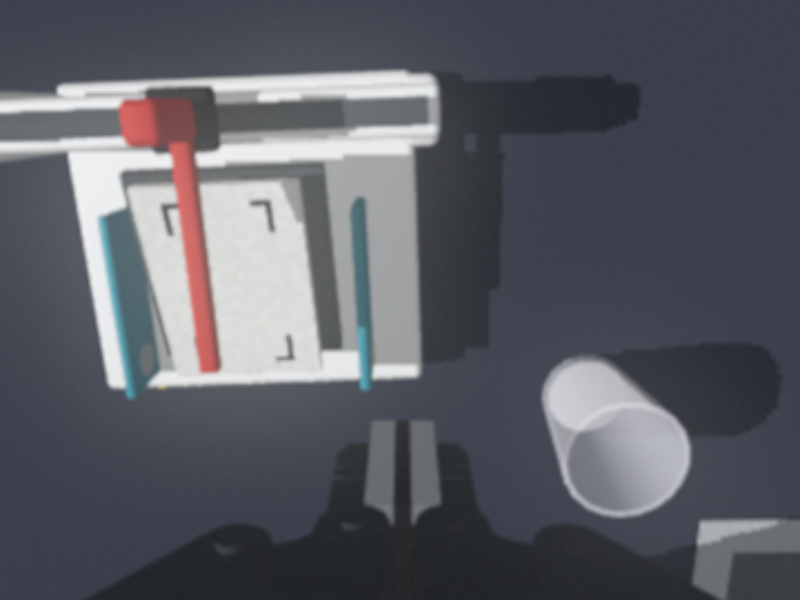

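The second view shows the knob top centred near native (161,115). The teal side guards stand clear of the marks on both sides.

```bash
python3 - <<'E'
from h import *
import pickle
np.set_printoptions(precision=4,suppress=True)
p1=pickle.load(open('w1.pkl','rb')); p2=pickle.load(open('w2.pkl','rb'))
print(tri([(p1,278,116),(p2,161.3,115)]), onz(p1,278,116,.176), onz(p2,161.3,115,.176))
# bridge ends direction, from w1 (800px view): front edge of bridge top corners
f=.7
a=onz(p1,255*f,187*f,.119);b=onz(p1,545*f,177*f,.119); a2=onz(p1,250*f,150*f,.119);b2=onz(p1,545*f,140*f,.119)
print(a,b,a2,b2,np.degrees(np.arctan2(-(a-b)[0],(a-b)[1])),np.degrees(np.arctan2(-(a2-b2)[0],(a2-b2)[1])))
print(telemetry.get_state()['ee_pos'])
E
```

```text
[ 0.6399 -0.2361  0.1751] [ 0.6405 -0.2361  0.176 ] [ 0.6393 -0.2364  0.176 ]
[ 0.6245 -0.1356  0.119 ] [ 0.6318 -0.3391  0.119 ] [ 0.6492 -0.1345  0.119 ] [ 0.6563 -0.3367  0.119 ] 2.0773028349312543 2.0015797538994624
[ 0.5693 -0.3223  0.2795]
```

Request:
{"name": "send_rows", "arguments": {
  "increments": [
    [0,0,-0.26,0.72,-0.45,0,1],
    [0,0,0,0.72,-0.45,0,1],
    [0,0,0,0,0,0.7,1],
    [0,0,0,0,0,0.7,1],
    [0,0,0,0,0,0.7,1],
    [0,0,0,0,0,0.6,1],
    [0,0,0,0,0,0,1]
  ]
}}

```text
time: 4.3
ee_pos: [0.639, -0.2707, 0.1417]
tcp_rot: [-3.135, 0.009, 0.036]
wrist_force: [-0.3, 2.1, -0.4]
finger_gap: 0.002
gripper_force: 0.0
```

Request:
{"name": "send_rows", "arguments": {
  "increments": [
    [0,0,0,0,-0.3,0,1],
    [0,0,0,0,-0.25,0,1],
    [0,0,0,0,-0.25,0,1],
    [0,0,0,0,-0.25,0,1],
    [0,0,0,0,-0.25,0,1]
  ]
}}

```text
time: 4.8
ee_pos: [0.6414, -0.2073, 0.1484]
tcp_rot: [3.139, -0.003, 0.037]
wrist_force: [0.6, -2.6, 1.7]
finger_gap: -0.001
gripper_force: 1.5
```

Request:
{"name": "send_rows", "arguments": {
  "increments": [
    [0,0,0,0,-0.15,0,1],
    [0,0,0,0,-0.1,0,1],
    [0,0,0,0,-0.05,0,1],
    [0,0,0,0,0,0,1]
  ]
}}

```text
time: 5.2
ee_pos: [0.6395, -0.1921, 0.1461]
tcp_rot: [-3.14, 0.001, 0.036]
wrist_force: [0.2, -0.9, 0.6]
finger_gap: -0.002
gripper_force: 0.2
```

Request:
{"name": "send_rows", "arguments": {
  "increments": [
    [0,0,0,0,-0.1,0,1],
    [0,0,0,0,-0.1,0,1],
    [0,0,0,0,0,0,1]
  ]
}}

```text
time: 5.5
ee_pos: [0.6396, -0.1915, 0.1463]
tcp_rot: [3.127, -0.001, 0.037]
wrist_force: [-0.9, -19.7, -2.0]
finger_gap: 0.001
gripper_force: 10.1
```

Request:
{"name": "send_rows", "arguments": {
  "increments": [
    [0,0,0,0,0,0,1],
    [0,0,0,0,0,0,1],
    [0,0,0,0,0.3,0,1],
    [0,0,0,0,0.4,-0.8,1],
    [0,0,0,-0.4,0.3,-0.8,1],
    [0,0,0,-0.6,0,-0.8,1],
    [0,0,0,-0.3,0,-0.4,1],
    [0,0,0,0,0,0,1]
  ]
}}

```text
time: 6.3
ee_pos: [0.5756, -0.2355, 0.2897]
tcp_rot: [3.14, -0.004, 0.035]
wrist_force: [0.2, 0.0, 0.0]
finger_gap: 0.0
gripper_force: 0.0
```

```bash
python3 - <<'E'
from h import *
import pickle
p=optics.get_image('wrist'); pickle.dump(p,open('w3.pkl','wb'))
cv2.imwrite('pics/w3.png',cv2.resize(p['frame'][50:320,100:460,::-1],(800,600),interpolation=cv2.INTER_CUBIC))
print(telemetry.get_state()['ee_pos'])
E
```

```text
[ 0.57585647 -0.23503997  0.28755454]
```

View pics/w3.png

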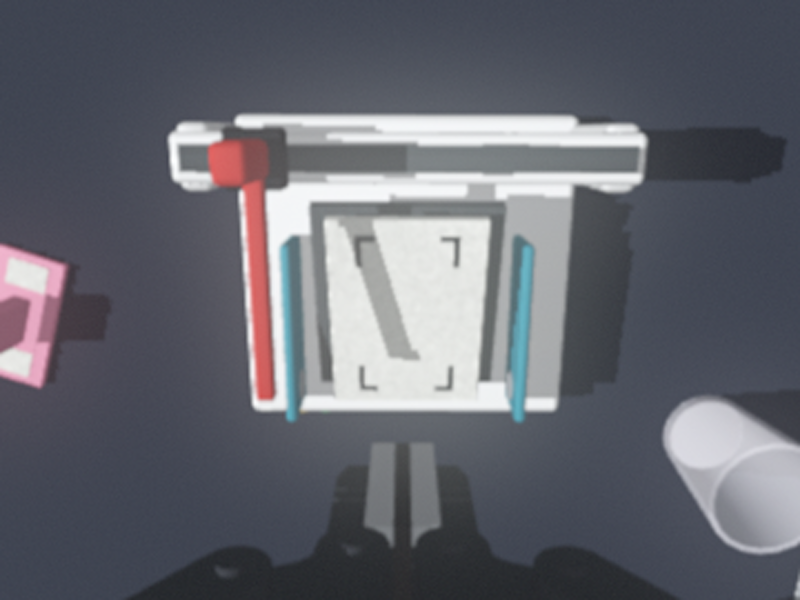

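The lock is at the left end with the guard arm clear of the stage. The plate corners are at about crop (325,218), (491,218), (478,400) and (335,400). I'll take a second view of the stage from further back.

Request:
{"name": "send_rows", "arguments": {
  "increments": [
    [0,0,0,-0.9,-0.3,0,1],
    [0,0,0,-0.9,-0.3,0.3,1],
    [0,0,0,-0.6,-0.2,0.3,1],
    [0,0,0,0,0,0,1],
    [0,0,0,0,0,0,1]
  ]
}}

```text
time: 6.85
ee_pos: [0.4544, -0.1986, 0.2547]
tcp_rot: [-3.139, 0.002, 0.036]
wrist_force: [0.5, -0.9, 1.0]
finger_gap: 0.001
gripper_force: 0.0
```

```bash
python3 - <<'E'
from h import *
import pickle
p=optics.get_image('wrist'); pickle.dump(p,open('w4.pkl','wb'))
q=proj(p,[.57,-.235,.075]).round().astype(int); print(q)
x0=max(0,min(q[0]-120,320));y0=max(0,min(q[1]-90,240)); print(x0,y0)
cv2.imwrite('pics/w4.png',cv2.resize(p['frame'][y0:y0+180,x0:x0+240,::-1],(800,600),interpolation=cv2.INTER_CUBIC))
print(telemetry.get_state()['ee_pos'])
E
```

```text
[324  64]
204 0
[ 0.45574397 -0.19961989  0.25550951]
```

View pics/w4.png

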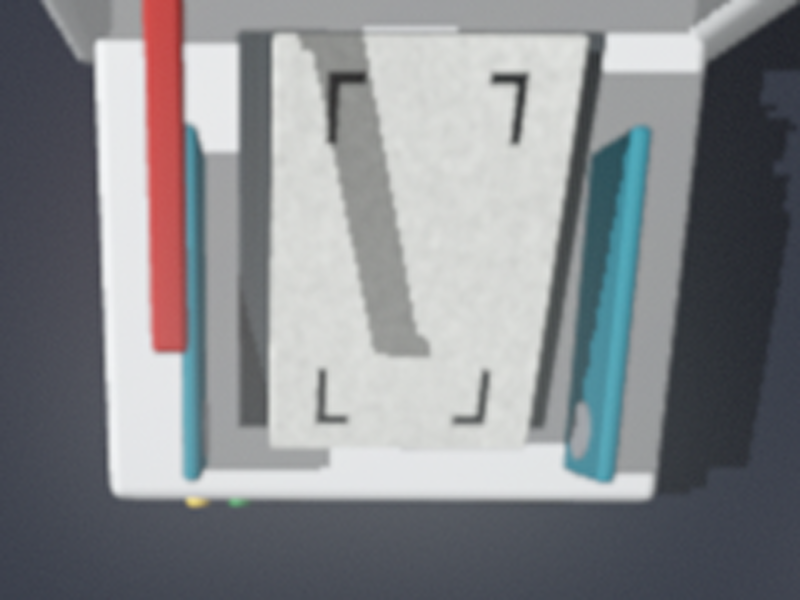

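The plate and all four marks are clear in this view. Now I'll fit the stage pose jointly from both views.

```bash
cat > fit.py <<'E'
from h import *
import pickle
from scipy.optimize import least_squares
np.set_printoptions(precision=4,suppress=True)
p3=pickle.load(open('w3.pkl','rb')); p4=pickle.load(open('w4.pkl','rb'))
P3=np.array([(325,218),(491,218),(478,400),(335,400),(357,238),(459,238),(452,389),(362,389)])*.45+[100,50]
P4=np.array([(271,33),(589,36),(528,447),(268,445),(330,74),(528,74),(483,422),(318,422)])*.3+[204,0]
S=np.array([(1,1),(1,-1),(-1,-1),(-1,1)])
def pts(v):
    Rm=R.from_euler('ZY',[v[3],-v[4]]).as_matrix()
    X=np.vstack([S*[.055,.04],S*v[5:7]]); return v[:3]+np.c_[X,np.zeros(8)]@Rm.T
def f(v,w=(1,1)):
    X=pts(v); return np.r_[w[0]*(np.array([proj(p3,x) for x in X])-P3).ravel(),w[1]*(np.array([proj(p4,x) for x in X])-P4).ravel()]
for w in [(1,1),(1,0),(0,1)]:
    r=least_squares(f,[.57,-.235,.075,.035,.35,.045,.024],args=(w,),x_scale=[.01,.01,.01,.1,.1,.01,.01]); print(r.x,np.degrees(r.x[3:5]),r.cost)
    if w==(1,1): best=r.x; print(f(best).reshape(2,8,2).round(1).tolist())
np.save('stage.npy',best)
print('knob',onz(p3,230*.45+100,163*.45+50,.176))
E
python3 fit.py
```

```text
[ 0.557  -0.2396  0.0773  0.0333  0.2843  0.0462  0.0254] [ 1.9055 16.2866] 3.7649951576806266
[[[-0.3, 0.7], [-0.2, 0.8], [-0.6, 0.3], [0.4, 0.3], [-0.7, -0.7], [0.1, -0.7], [-0.2, -0.3], [-0.4, -0.4]], [[1.1, 0.1], [0.1, -0.5], [-0.4, 0.5], [0.8, 0.8], [0.3, -0.1], [-0.4, 0.1], [0.0, -0.3], [0.1, -0.4]]]
[ 0.5574 -0.2398  0.079   0.0334  0.2797  0.0455  0.0249] [ 1.9115 16.0278] 1.147563994057111
[ 0.5567 -0.2393  0.0782  0.0355  0.3123  0.0465  0.0254] [ 2.0361 17.8941] 1.3377866699588916
knob [ 0.6373 -0.173   0.176 ]
```

Request:
{"name": "send_rows", "arguments": {
  "increments": [
    [0,0,0,0.2,-0.94,0,1],
    [0,0,0,0.2,-0.94,0,1],
    [0,0,0,0.2,-0.94,0,1],
    [0,0,0,0.2,-0.94,0,1],
    [0,0,0,0.2,-0.94,0,1],
    [0,0,0,0.2,-0.94,0,1],
    [0,0,0,0.2,-0.94,0,1],
    [0,0,0,0.2,-0.94,0,1]
  ]
}}

```text
time: 7.7
ee_pos: [0.5233, 0.1821, 0.2563]
tcp_rot: [-3.141, -0.002, 0.037]
wrist_force: [1.2, -1.0, -0.1]
finger_gap: -0.004
gripper_force: 0.0
```

Request:
{"name": "send_rows", "arguments": {
  "increments": [
    [0,0,0,0.2,-0.2,0,1],
    [0,0,0,0,0,0,1],
    [0,0,0,0,0,0,1]
  ]
}}

```text
time: 8.0
ee_pos: [0.5315, 0.1897, 0.2559]
tcp_rot: [3.141, 0.0, 0.037]
wrist_force: [-1.0, -0.2, -0.2]
finger_gap: -0.001
gripper_force: 0.0
```

```bash
python3 - <<'E'
from h import *
import pickle
np.set_printoptions(precision=4,suppress=True)
p=optics.get_image('wrist'); pickle.dump(p,open('w5.pkl','wb'))
cv2.imwrite('pics/w5.png',cv2.resize(p['frame'][60:330,100:460,::-1],(800,600),interpolation=cv2.INTER_CUBIC))
print(telemetry.get_state()['ee_pos'],[(d['location'],d['confidence']) for d in optics.recognise(p,'blue_carrier')])
E
```

```text
[0.5311 0.1889 0.2559] [([0.5346, 0.0101, 0.005], 0.97), ([0.3704, 0.2387, 0.008], 0.91), ([0.5161, 0.466, 0.0058], 0.72), ([0.5271, 0.2298, 0.0135], 0.65), ([0.7122, 0.286, 0.0167], 0.61)]
```

View pics/w5.png

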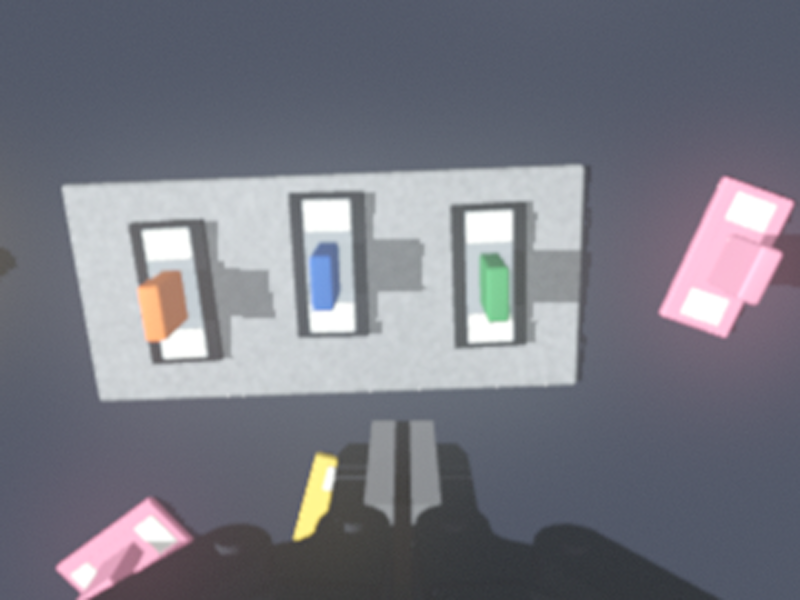

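The blue carrier is the middle one, with plate corners at crop (290,193), (363,192), (368,335) and (299,337). Its handle top is at about (321,277).

```bash
python3 - <<'E'
from h import *
import pickle
np.set_printoptions(precision=4,suppress=True)
p=pickle.load(open('w5.pkl','rb'))
c=[onz(p,u*.45+100,v*.45+60,.012) for u,v in [(290,193),(363,192),(368,335),(299,337)]]
print(np.array(c),np.mean(c,0)); d=c[0]+c[1]-c[2]-c[3]; print('yaw',np.arctan2(d[1],d[0]),np.linalg.norm(d)/2,np.linalg.norm(c[0]+c[3]-c[1]-c[2])/2)
print('handle top',onz(p,320*.45+100,277*.45+60,.052))
E
```

```text
[[0.5591 0.2513 0.012 ]
 [0.5611 0.2114 0.012 ]
 [0.479  0.2068 0.012 ]
 [0.4762 0.2469 0.012 ]] [0.5188 0.2291 0.012 ]
yaw 0.054468480470234865 0.08261058400207617 0.040060664811542766
handle top [0.5223 0.2304 0.052 ]
```

Request:
{"name": "send_rows", "arguments": {
  "increments": [
    [0,0,-0.12,-0.1,-0.41,0.5,-1],
    [0,0,0,-0.1,-0.41,0.5,-1],
    [0,0,0,0,0,0.6,-1],
    [0,0,0,0,0,0.4,-1],
    [0,0,0,0,0,0,-1],
    [0,0,0,0,0,0,-1]
  ]
}}

```text
time: 8.7
ee_pos: [0.5194, 0.229, 0.1566]
tcp_rot: [3.142, 0.0, 0.051]
wrist_force: [0.5, -0.2, 0.3]
finger_gap: 0.993
gripper_force: 0.0
```

```bash
python3 - <<'E'
from h import *
import pickle
np.set_printoptions(precision=4,suppress=True)
p=optics.get_image('wrist'); pickle.dump(p,open('w6.pkl','wb'));p5=pickle.load(open('w5.pkl','rb'))
cv2.imwrite('pics/w6.png',cv2.resize(p['frame'][:,:,::-1],(800,600),interpolation=cv2.INTER_CUBIC))
s=telemetry.get_state();print(s['ee_pos'],s['tcp_rot'],s['finger_gap'])
E
```

```text
[0.5201 0.2293 0.1574] [-3.1413 -0.0018  0.0514] 1.004801693238113
```

View pics/w6.png

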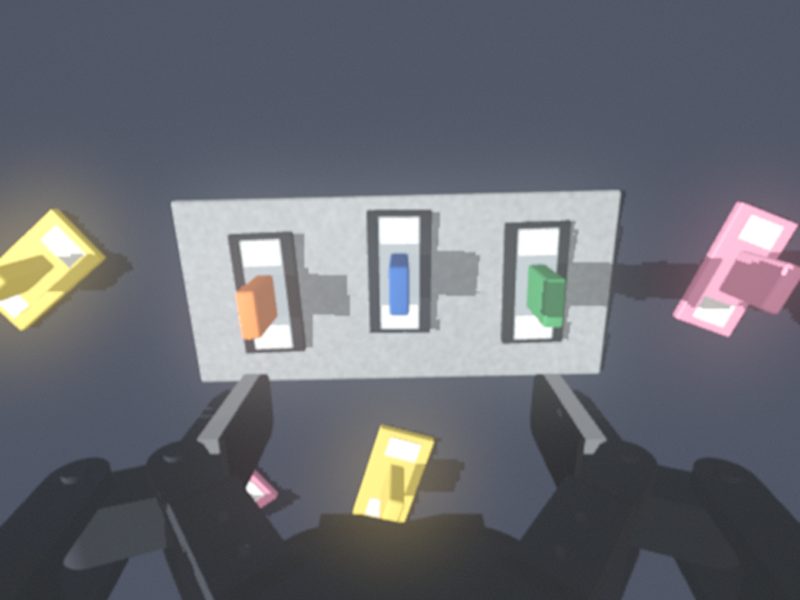

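The gripper is centred over the blue handle, which sits at (399,270) between the open fingers. I'll check the height by triangulation.

```bash
python3 - <<'E'
from h import *
import pickle
np.set_printoptions(precision=4,suppress=True)
p5=pickle.load(open('w5.pkl','rb'));p6=pickle.load(open('w6.pkl','rb'))
a=[(290,193),(363,192),(368,335),(299,337)];b=[(368,211),(431,210),(429,332),(370,332)]
X=np.array([tri([(p5,u*.45+100,v*.45+60),(p6,s*.7,t*.7)]) for (u,v),(s,t) in zip(a,b)]);print(X,X.mean(0))
Y=np.array([onz(p6,s*.7,t*.7,.012) for s,t in b]);print(Y.mean(0)); d=Y[0]+Y[1]-Y[2]-Y[3];print(np.arctan2(d[1],d[0]))
E
```

```text
[[0.5587 0.2517 0.0094]
 [0.5611 0.2116 0.0093]
 [0.478  0.207  0.0096]
 [0.4733 0.2482 0.0035]] [0.5178 0.2296 0.0079]
[0.5191 0.2296 0.012 ]
0.050357516425221634
```

Request:
{"name": "send_rows", "arguments": {
  "increments": [
    [0,0,0,0,0,0.8,-1],
    [0,0,0,0,0,0.8,-1],
    [0,0,0,0,0,0.6,-1],
    [0,0,0,0,0,0.3,-1],
    [0,0,0,0,0,0.18,-1],
    [0,0,0,0,0,0,-1]
  ]
}}

```text
time: 9.35
ee_pos: [0.5196, 0.2299, 0.0225]
tcp_rot: [-3.141, -0.001, 0.053]
wrist_force: [-0.8, -0.2, 0.7]
finger_gap: 1.001
gripper_force: 0.0
```

Request:
{"name": "send_rows", "arguments": {
  "increments": [
    [0,0,0,0,0,0,1],
    [0,0,0,0,0,0,1],
    [0,0,0,0,0,0,1],
    [0,0,0,0,0,0,1],
    [0,0,0,0,0,0,1],
    [0,0,0,0,0,0,1]
  ],
  "force": 40
}}

```text
time: 9.95
ee_pos: [0.5193, 0.23, 0.0228]
tcp_rot: [-3.141, -0.001, 0.053]
wrist_force: [-0.1, -0.2, 3.1]
finger_gap: 0.133
gripper_force: 39.9
```

Request:
{"name": "send_rows", "arguments": {
  "increments": [
    [0,0,0,0,0,-0.3,1],
    [0,0,0,0,0,-0.8,1],
    [0,0,0,0,0,-0.8,1],
    [0,0,0,0,0,-0.8,1],
    [0,0,0,0,0,-0.8,1],
    [0,0,0,0,0,-0.3,1],
    [0,0,0,-0.13,0.4,0,1],
    [0,0,0,-0.26,0.84,0,1]
  ]
}}

```text
time: 10.75
ee_pos: [0.5039, 0.1683, 0.2143]
tcp_rot: [-3.141, -0.005, 0.057]
wrist_force: [0.5, -0.8, -1.4]
finger_gap: 0.133
gripper_force: 39.3
```

Request:
{"name": "send_rows", "arguments": {
  "increments": [
    [0,0,0,-0.26,0.84,0,1],
    [0,0,0,-0.26,0.84,0,1],
    [0,0,0,-0.26,0.84,0,1],
    [0,0,0,-0.26,0.84,0,1],
    [0,0,0,-0.26,0.84,0,1],
    [0,0,0,-0.26,0.84,0,1],
    [0,0,0,-0.26,0.84,0,1],
    [0,0,0,-0.26,0.84,0,1]
  ]
}}

```text
time: 11.55
ee_pos: [0.4158, -0.1754, 0.2131]
tcp_rot: [3.141, -0.001, 0.053]
wrist_force: [0.9, 0.4, 0.1]
finger_gap: 0.131
gripper_force: 39.3
```

Request:
{"name": "send_rows", "arguments": {
  "increments": [
    [0,0,0,-0.26,0.84,0,1],
    [0,0,0,-0.2,0.8,0,1],
    [0,0.7,0.14,0,0,0,1],
    [0,0.7,0,0,0,0,1],
    [0,0.68,0,0,0,0,1],
    [0,0,0,0,0,0,1],
    [0,0,0,0,0,0,1]
  ]
}}

```text
time: 12.25
ee_pos: [0.3978, -0.2573, 0.2128]
tcp_rot: [-3.141, -0.289, 0.032]
wrist_force: [0.3, -0.1, -1.2]
finger_gap: 0.136
gripper_force: 39.5
```

```bash
python3 - <<'E'
from h import *
import pickle
p=optics.get_image('wrist'); pickle.dump(p,open('w7.pkl','wb'))
cv2.imwrite('pics/w7.png',cv2.resize(p['frame'][:300,80:480,::-1],(800,600),interpolation=cv2.INTER_CUBIC))
s=telemetry.get_state();print(s['ee_pos'],s['tcp_rot'],s['finger_gap'],s['gripper_force'],s['wrist_force'])
E
```

```text
[ 0.39845798 -0.25759116  0.21296735] [ 3.1414306  -0.28984462  0.03336967] 0.1309791478961506 39.46897029876709 [ 0.04645311  0.33204946 -0.22447872]
```

View pics/w7.png

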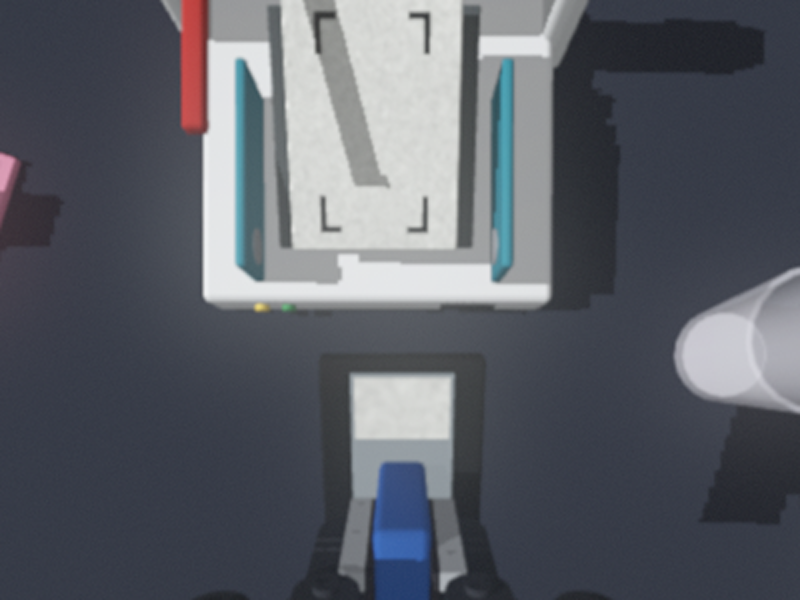

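The carrier is held straight in the gripper, and the four marks show at crop (315,14), (430,14), (427,231) and (322,231). I'll add this view to the fit.

```bash
cat >> fit.py <<'E'
print('---')
p7=pickle.load(open('w7.pkl','rb'))
idx=[2,3,4,5,6,7]
P7=np.array([(457,248),(293,248),(315,14),(430,14),(427,231),(322,231)])*.5+[80,0]
def g(v,w):
    X=pts(v); return np.r_[f(v,w[:2]),w[2]*(np.array([proj(p7,X[i]) for i in idx])-P7).ravel()]
for w in [(1,1,1),(1,0,1),(0,1,1),(0,0,1)]:
    r=least_squares(g,best,args=(w,),x_scale=[.01,.01,.01,.1,.1,.01,.01]); print(r.x,np.degrees(r.x[3:5]),r.cost)
    if w==(1,1,1): b2=r.x
np.save('stage.npy',b2)
s=telemetry.get_state(); T=R.from_euler('xyz',s['tcp_rot']).as_matrix()
print('carrier far corners pred',[(proj(p7,s['ee_pos']+T@[.042,y,.0108])-[80,0])*2 for y in(-.021,.021)])
c=b2[:3]; Rs=R.from_euler('ZY',[b2[3],-b2[4]]).as_matrix(); n=Rs[:,2]
for h in (.06,.015,0): 
    t=c+n*(.0168+h); print(h,t,'tool-frame shift/0.05:',T.T@(t-s['ee_pos'])/.05)
print('rot needed (tool, units of 8deg):',np.degrees(R.from_matrix(T.T@(Rs@np.diag([1,-1,-1]))).as_rotvec())/8)
E
python3 fit.py
```

```text
[ 0.557  -0.2396  0.0773  0.0333  0.2843  0.0462  0.0254] [ 1.9055 16.2866] 3.7649951576806266
[[[-0.3, 0.7], [-0.2, 0.8], [-0.6, 0.3], [0.4, 0.3], [-0.7, -0.7], [0.1, -0.7], [-0.2, -0.3], [-0.4, -0.4]], [[1.1, 0.1], [0.1, -0.5], [-0.4, 0.5], [0.8, 0.8], [0.3, -0.1], [-0.4, 0.1], [0.0, -0.3], [0.1, -0.4]]]
[ 0.5574 -0.2398  0.079   0.0334  0.2797  0.0455  0.0249] [ 1.9115 16.0278] 1.147563994057111
[ 0.5567 -0.2393  0.0782  0.0355  0.3123  0.0465  0.0254] [ 2.0361 17.8941] 1.3377866699588916
knob [ 0.6373 -0.173   0.176 ]
---
[ 0.557  -0.2396  0.0772  0.0323  0.2815  0.0462  0.0254] [ 1.8529 16.13  ] 4.390706335170656
[ 0.557  -0.2397  0.0773  0.0316  0.2784  0.046   0.0253] [ 1.8095 15.9486] 2.3251746807359717
[ 0.5571 -0.2395  0.0768  0.0322  0.2829  0.0463  0.0255] [ 1.8424 16.2087] 2.222523637069684
[ 0.558  -0.2394  0.0751  0.0321  0.2349  0.0469  0.0257] [ 1.839  13.4583] 0.09764196937240159
carrier far corners pred [array([316.0849, 351.8521]), array([485.3949, 351.6665])]
0.06 [ 0.5357 -0.2403  0.1509] tool-frame shift/0.05: [ 2.2845 -0.2551  1.976 ]
0.015 [ 0.5482 -0.2399  0.1077] tool-frame shift/0.05: [ 2.277  -0.2549  2.876 ]
0 [ 0.5523 -0.2397  0.0933] tool-frame shift/0.05: [ 2.2745 -0.2549  3.176 ]
rot needed (tool, units of 8deg): [-0.0009 -0.0596  0.0071]
```

Request:
{"name": "send_rows", "arguments": {
  "increments": [
    [0,-0.04,0,0.76,-0.09,0,1],
    [0,0,0,0.76,-0.09,0,1],
    [0,0,0,0.76,-0.08,0,1],
    [0,0,0,0,0,0.8,1],
    [0,0,0,0,0,0.8,1],
    [0,0,0,0,0,0.8,1],
    [0,0,0,0,0,0.4,1],
    [0,0,0,0,0,0,1]
  ]
}}

```text
time: 13.1
ee_pos: [0.5466, -0.2371, 0.1071]
tcp_rot: [-3.137, -0.28, 0.035]
wrist_force: [-0.5, 0.3, -0.7]
finger_gap: 0.132
gripper_force: 39.4
```

```bash
cat > rem.py <<'E'
from h import *
np.set_printoptions(precision=4,suppress=True)
b=np.load('stage.npy'); Rs=R.from_euler('ZY',[b[3],-b[4]]).as_matrix()
S=[telemetry.get_state() for _ in range(3)]; s=S[-1]; T=R.from_euler('xyz',s['tcp_rot']).as_matrix()
print('tcp in stage mm',1e3*Rs.T@(s['ee_pos']-b[:3])-[0,0,16.8],'rot units',np.degrees(R.from_matrix(T.T@(Rs@np.diag([1,-1,-1]))).as_rotvec())/8,'F normal',[(Rs.T@q['wrist_force']).round(2).tolist() for q in S], s['wrist_torque'],s['time'])
E
python3 rem.py
```

```text
tcp in stage mm [-1.569   2.8212 14.8641] rot units [-0.0391  0.0093  0.0173] F normal [[-0.63, 0.34, -0.58], [-0.63, 0.34, -0.58], [-0.63, 0.34, -0.58]] [-0.0058  0.2215 -0.0179] 13.1
```

Request:
{"name": "send_rows", "arguments": {
  "increments": [
    [0,0,0,0.03,0.05,0.1,1],
    [0,0,0,0,0,0.1,1],
    [0,0,0,0,0,0.04,1],
    [0,0,0,0,0,0,1]
  ]
}}

```text
time: 13.5
ee_pos: [0.5514, -0.2417, 0.0998]
tcp_rot: [-3.141, -0.286, 0.033]
wrist_force: [0.5, 0.4, -1.2]
finger_gap: 0.14
gripper_force: 39.4
```

```bash
python3 rem.py
```

```text
tcp in stage mm [ 0.8638 -1.9025  6.5658] rot units [-0.0032 -0.0297  0.0059] F normal [[0.11, 0.36, -1.3], [0.11, 0.36, -1.3], [0.11, 0.36, -1.3]] [0.0015 0.2016 0.0184] 13.5
```

Request:
{"name": "send_rows", "arguments": {
  "increments": [
    [0,0,0,0,0,0.03,1],
    [0,0,0,0,0,0.03,1],
    [0,0,0,0,0,0,1]
  ]
}}

```text
time: 13.8
ee_pos: [0.5519, -0.2414, 0.0963]
tcp_rot: [-3.141, -0.285, 0.033]
wrist_force: [-0.1, 0.0, -1.1]
finger_gap: 0.135
gripper_force: 39.4
```

```bash
python3 rem.py
```

```text
tcp in stage mm [ 0.3984 -1.6885  3.0087] rot units [-0.0081 -0.0239  0.0035] F normal [[-0.38, 0.01, -0.98], [-0.38, 0.01, -0.98], [-0.38, 0.01, -0.98]] [-0.0001  0.2177 -0.028 ] 13.8
```

Request:
{"name": "send_rows", "arguments": {
  "increments": [
    [0,0,0,0,-0.02,0.03,1],
    [0,0,0,0,0,0.03,1],
    [0,0,0,0,0,0,1]
  ]
}}

```text
time: 14.1
ee_pos: [0.5528, -0.2402, 0.0933]
tcp_rot: [-3.14, -0.285, 0.033]
wrist_force: [-1.0, 0.2, 0.3]
finger_gap: 0.132
gripper_force: 39.7
```

```bash
python3 rem.py
```

```text
tcp in stage mm [ 0.4372 -0.4994 -0.1635] rot units [-0.0099 -0.0228  0.0057] F normal [[-0.9, 0.26, 0.54], [-0.9, 0.26, 0.54], [-0.9, 0.26, 0.54]] [ 0.0428  0.1593 -0.0062] 14.1
```

Request:
{"name": "send_rows", "arguments": {
  "increments": [
    [0,0,0,0,0,0.03,1],
    [0,0,0,0,0,0,1],
    [0,0,0,0,0,0,1]
  ]
}}

```text
time: 14.4
ee_pos: [0.5532, -0.2403, 0.0919]
tcp_rot: [-3.14, -0.285, 0.033]
wrist_force: [-0.8, 0.9, 1.3]
finger_gap: 0.131
gripper_force: 39.8
```

```bash
python3 rem.py
```

```text
tcp in stage mm [ 0.4557 -0.5582 -1.535 ] rot units [-0.0095 -0.0233  0.0051] F normal [[-0.34, 0.93, 1.44], [-0.34, 0.93, 1.44], [-0.34, 0.93, 1.44]] [ 0.0878  0.1925 -0.0085] 14.4
```

Request:
{"name": "send_rows", "arguments": {
  "increments": [
    [0,0,0,0,0,0.03,1],
    [0,0,0,0,0,0.015,1],
    [0,0,0,0,0,0,1],
    [0,0,0,0,0,0,1]
  ]
}}

```text
time: 14.8
ee_pos: [0.5538, -0.2402, 0.0898]
tcp_rot: [-3.141, -0.285, 0.033]
wrist_force: [-2.1, 0.6, 2.3]
finger_gap: 0.133
gripper_force: 40.0
```

```bash
python3 rem.py; python3 - <<'E'
from h import *
import pickle
q=[]
for i in range(6):
    p=optics.get_image('wrist'); s=telemetry.get_state(); q.append(np.r_[s['wrist_force'],s['wrist_torque']])
print(np.mean(q,0).round(3),np.std(q,0).round(3))
pickle.dump(p,open('w8.pkl','wb'))
cv2.imwrite('pics/w8.png',cv2.resize(p['frame'][90:300,140:420,::-1],(800,600),interpolation=cv2.INTER_CUBIC))
E
```

```text
tcp in stage mm [ 0.4674 -0.5514 -3.7698] rot units [-0.0094 -0.0234  0.0055] F normal [[-1.39, 0.7, 2.82], [-1.39, 0.7, 2.82], [-1.39, 0.7, 2.82]] [0.1241 0.1754 0.055 ] 14.8
[-1.905  0.908  2.282  0.1    0.189  0.061] [0.216 0.502 0.451 0.016 0.028 0.02 ]
```

View pics/w8.png

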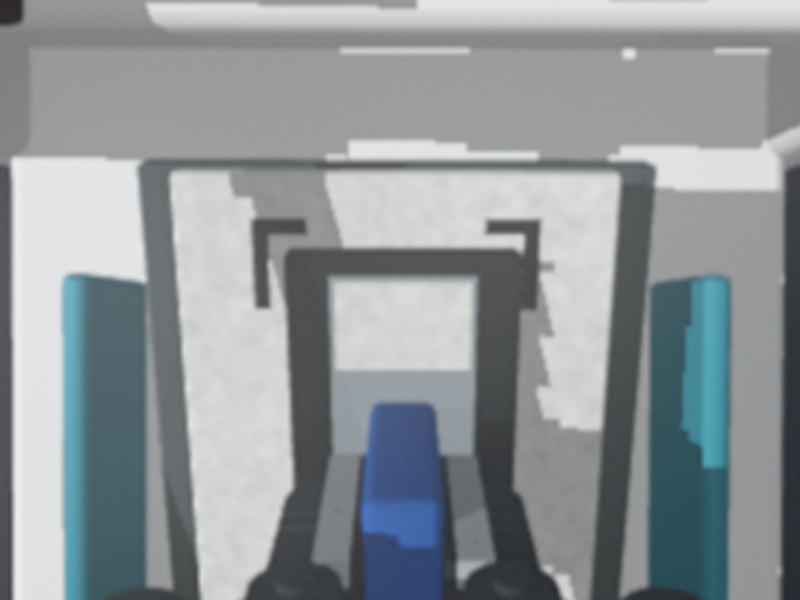

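The carrier is seated between the marks, about 2 mm to the right of centre, which is well within tolerance. I'll probe the tilt by about ±2° and compare wrist moments to confirm it is flush.

Request:
{"name": "send_rows", "arguments": {
  "increments": [
    [0,0.12,0,0,0,0,1],
    [0,0.13,0,0,0,0,1],
    [0,0,0,0,0,0,1]
  ]
}}

```text
time: 15.4
ee_pos: [0.5537, -0.2404, 0.0898]
tcp_rot: [-3.14, -0.32, 0.032]
wrist_force: [-2.0, 1.1, 3.0]
finger_gap: 0.135
gripper_force: 40.1
```

```bash
cat > avg.py <<'E'
from h import *
q=[]
for i in range(8):
    optics.get_image('wrist'); s=telemetry.get_state(); q.append(np.r_[s['wrist_force'],s['wrist_torque'],s['ee_pos']*100,s['tcp_rot'][1]])
print(np.mean(q,0).round(3),(np.std(q,0)/8**.5).round(3))
E
python3 avg.py
```

```text
[-2.5300e+00 -4.8000e-02  2.5850e+00 -4.2000e-02  6.1100e-01 -1.0000e-02
  5.5375e+01 -2.4038e+01  8.9720e+00 -3.1900e-01] [0.218 0.165 0.164 0.017 0.021 0.009 0.001 0.001 0.001 0.   ]
```

Request:
{"name": "send_rows", "arguments": {
  "increments": [
    [0,-0.16,0,0,0,0,1],
    [0,-0.16,0,0,0,0,1],
    [0,-0.18,0,0,0,0,1],
    [0,0,0,0,0,0,1]
  ]
}}

```text
time: 16.2
ee_pos: [0.555, -0.2407, 0.0902]
tcp_rot: [3.141, -0.251, 0.034]
wrist_force: [-1.3, -1.1, 2.9]
finger_gap: 0.133
gripper_force: 40.1
```

```bash
python3 avg.py
```

```text
[ 4.5700e-01  5.7600e-01  3.8240e+00  5.7000e-02 -3.4200e-01  2.3000e-02
  5.5473e+01 -2.4075e+01  9.0200e+00 -2.5200e-01] [0.196 0.149 0.317 0.012 0.031 0.011 0.005 0.002 0.001 0.   ]
```

Request:
{"name": "send_rows", "arguments": {
  "increments": [
    [0,0.12,0,0,0,0,1],
    [0,0.13,0,0,0,0,1],
    [0,0,0,0,0,0,1]
  ]
}}

```text
time: 16.9
ee_pos: [0.5534, -0.2406, 0.0896]
tcp_rot: [-3.141, -0.285, 0.032]
wrist_force: [-0.5, -0.6, 3.0]
finger_gap: 0.133
gripper_force: 40.0
```

```bash
python3 avg.py
```

```text
[ -1.756  -1.422   2.516  -0.272   0.181  -0.133  55.353 -24.041   8.955
  -0.284] [0.236 0.19  0.15  0.016 0.026 0.015 0.002 0.004 0.001 0.   ]
```

The moments at +2°, 0 and −2° are 0.61, 0.18 and −0.34 N·m. The current tilt sits midway, so the carrier is flush, with about 3.9 N of contact force. Handing in.

```bash
python3 rem.py; python3 -c "
from workcell import arm
print(arm.close_job())"
```

```text
tcp in stage mm [ 0.2217 -0.5636 -3.9215] rot units [-0.0106 -0.0195  0.005 ] F normal [[-2.27, -0.66, 3.2], [-2.27, -0.66, 3.2], [-2.27, -0.66, 3.2]] [-0.2745  0.2481 -0.1474] 17.3
the job is handed in; nothing more can be done
None
```

The job is handed in: the lock is at its end stop, and the blue carrier is held by its handle, flush on the stage inside the corner marks and pressed in at about 4 N; the hand-in gave no verdict.

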